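# Load the photometer's cell changer and index the 20 mm cell into the beam

## Robot

A 6-joint arm with a two-finger parallel gripper is mounted at the origin on the work surface. World frame = base frame: x ahead of the robot, y to its left, z up, the work surface at z = 0. Lengths are in m, angles in degrees, forces in N, time in s.
With the tool pointing down it reaches from about 0.4 to 0.825 m from the base axis. Payload 7 kg.
Tool frame: the origin (TCP) lies between the finger pads; the fingertips stand 22 mm ahead of it and the grasp point (between the pads) lies 3 mm ahead of it; z points along the fingers, y is the direction in which the jaws open and shut (so a half turn about z gives the same grasp; the last joint's range is limited). The gripper opens to 88 mm and grips with 3 to 60 N. Pads are 19 mm wide; open, the fingers measure 130 mm over their backs; the gripper's body (78 mm by 193 mm) begins 47 mm behind the grasp point.
Start: joints at [-60.155, 20.546, 0.682, 0, -70.136, -16.507], TCP at [0.156, -0.657, 0.249] pointing down, gripper open.
Joint ranges: [-176.03, 176.03], [-82.01, 121.73], [-58.28, 71.71], [-173.87, 95.51], [-174.79, -0.11], [-173.66, 173.66]. Speed limits (degrees/s): [136.94, 136.94, 172.46, 180, 180, 180].

## Interface

Orientations are given as [roll, pitch, yaw] about the fixed x, y, z axes, in that order (R = Rz(yaw) Ry(pitch) Rx(roll)).
In Python, from plant import telemetry, cams, r gives the robot as it stands.
- The arm moves only by the tool carry_out, never from a script. Its argument "commands" is one flat list of numbers, 5 for each row, row after row: the shift along the world's x, y, z as a fraction of full scale, then the turn about the world's z as a fraction of full scale, then the gripper's target within -1 to 1 (shut at 1, half-way at 0, fully open at -1). In form: [x, y, z, turn, claw, x, y, z, turn, claw, ...]. A call has 1 to 8 rows; each row shifts and turns the commanded pose from where the row before left it; what a row does not reach is not made up. Full scale, the value 1, is 0.04 m for a shift and 4 degrees for a turn. A row lasts 1/10 s, in which the tool goes at most 50 mm and 8.59 degrees, less where a joint would pass 70% of its speed; a pose out of reach is approached as far as the arm can. A call with a number of a shift or a turn outside -1 to 1 is refused whole. A call with a gripper value outside its range is refused whole. The fingers move at their own pace and stop on an object; "grip_force" is the grip in N (left out, the last holds). Time passes only in rows, so rows that do not move let the fingers close. It gives the time, the measured TCP pose, the force and the opening at its end, in the units of the state.
- telemetry.get_state(): the state, without advancing time (a new reading comes with each control period).
- cams.capture(name): name is "scene" or "top" or "wrist"; returns a dict with "frame" (400x640x3 uint8, red, green, blue), "camera_matrix" (3x3 intrinsics, pixels), "camera_from_world" (4x4, takes a point from world to camera coordinates); the wrist camera has in their place "mount" (4x4, takes a point from camera to tool coordinates, whose origin is the TCP and whose axes are the flange's). Camera axes: x right, y down, z forward; pixel columns grow to the right and rows downward; lengths in m; the calibration is good to about 2 mm. A picture is of the moment at which its call begins: read the wrist's pose just before it. There is no depth.
- r.close_job(): hands the job in, once; it reports no verdict.
The state is a dict: "time_s": time; "joints": joint angles; "qd": joint speeds; "joint_torque": joint torques, N m; "tcp_pos": TCP position; "eef_rot": TCP orientation; "contact_force": force on the tool from outside, world axes, zero at the start; "moment": the same for the moment, N m; "gripper_width": finger opening in m.
Only numpy, scipy, OpenCV 4.12 (cv2) and the standard library are available. Lean on these libraries where they do the work, as an engineer would, in place of code of your own. Each camera call takes 0.05 s, during which the arm holds its last target. There are 200 camera calls.

## Task

Load the photometer's sliding cell changer: put the short, square glass cell from the rack into the carriage's empty square pocket and the middle-length, oblong cell into its oblong pocket, pushed fully home, and leave the longest cell in the rack and the other things on the bench where they are. Then take the carriage by its upright steel handle and slide it along the rail towards the two white modules, past the first click (the black block), until the ball detent clicks in with the oblong cell in the light beam. Finish there, still gripping the handle, with the carriage held still in that notch.

Things in the scene. Friction and masses are not known exactly. Their poses are not given: they have to be found in the camera images.
- short_cell (a point): centre (half-way up) of the short glass cell: upright, square plan 12.5 x 12.5 mm, 53 mm high in all (glass to 45 mm, then a white stopper 1.5 mm narrower), 10 to 20 g. It starts in one of the rack's three wells; the three cells look alike but for length, and which stands in which well varies. x, y along its sides, z up.
- long_cell (a point): centre (half-way up) of the middle-length, oblong glass cell: 22.5 mm long (its x) x 12.5 mm wide (its y) x 53 mm high, same make, 15 to 31 g. It starts upright in the rack.
- spare_cell (a point): centre of the longest glass cell: 32.5 mm (its x) x 12.5 mm x 53 mm high. It stays in the rack.
- rack: low grey cell rack fixed on the bench, 50 (its x) x 150 (its y) x 17 mm high, with three equal wells at y = -46, 0, +46 mm, each 36 (x) x 15.5 (y) mm and 12 mm deep: a cell's underside is 5 mm above the bench and 41 mm of it shows above the rack. Cells start with their length along the rack's x, near the middle of the wells. Origin: centre of its underside.
- pocket_short (a point): centre of the mouth of the square pocket in the carriage's block, for the short cell: 15.5 x 15.5 mm, 22 mm deep in all, flat floor, a 45-degree lead-in 4 mm wide and deep round the mouth. On the block's top, 56 mm above the bench (block 56 mm wide across the rail); moves with the carriage. y along the rail towards the beam, x across the rail. A seated cell's centre is 4.5 mm above it.
- pocket_long (a point): centre of the mouth of the oblong pocket, for the middle-length cell: 25.5 (its x, across the rail) x 15.5 mm (y, along the rail), else as pocket_short and with the same axes. It lies 40 mm from the square pocket, nearer the beam; 40 mm nearer still the first pocket holds a fixed black block, 12.5 mm square, standing 23 mm above the block's top.
- handle: the carriage's upright steel handle at its end away from the beam, a round knob. Origin: centre of its grip, 78 mm above the bench; 18 mm thick from 18 mm below to 16 mm above it, top at 19 mm; the carriage's plate lies 44 mm below it. y along the rail towards the beam (the way to slide), x across. Handle and pockets are on the rail's centre line; oblong pocket 110, square pocket 70 mm from it along +y.
- beam (a point): the light beam on the rail's centre line, 49 mm above the bench, between the lens tubes of two white modules (source on the far side, detector on the near side), each 70 mm long along the rail and 100 mm high. The lane between the housings is 106 mm wide, between the lens tubes 78 mm. y along the rail in the direction of sliding, x across.
- carriage (a joint): travel of the carriage in m: 0 = fully out, growing towards the beam, 0.168 = far stop; starts between 0 and 0.03, stays where left, slides with 1 to 2 N. A spring ball drops into notches at 0.070 (black block in the beam), 0.110 (oblong pocket) and 0.150 (square pocket). Let free within 2.5 mm of a notch it centres itself; leaving a notch takes about 5 to 9 N.
- beaker: small glass beaker, 52 mm across, 70 mm high; bystander. Origin: centre of its underside.
- bottle_a: white plastic jar, 64 mm across, 125 mm high; bystander. Origin: centre of its underside.
- bottle_b: amber glass jar, 54 mm across, 105 mm high; bystander. Origin: centre of its underside.
- tweezers: steel tweezers lying flat, 130 mm long; bystander.
- wipes: pale box of lens wipes, 110 x 110 x 75 mm; bystander. Origin: centre of its underside.
- marker: marker pen lying on the bench, 132 mm long, 16 mm thick; bystander.
- cap_tray: shallow empty white tray, 90 x 120 x 18 mm; bystander. Origin: centre of its underside.
Not all that is in view belongs to the job. What is shaped like the part that bears long_cell but orange or yellow is not meant.

How it is judged:
By the outcome, as a careful person would: the job done as asked, in the order asked, and still so for the second after the job is handed in, while the arm keeps its last pose, push and grip.
It also fails if it takes over 67 s, if anything falls off the work surface, if the arm or the gripper's body presses on something with over 40 N, if the wrist force passes 120 N, or if a joint passes its speed limit or range.

## Working session

There is one attempt and no reset: what is moved stays moved. The work goes in short steps, Python scripts to look and compute and a tool call to move; the robot and the scene stay as the last step left them, time stands still between calls to the robot, and variables do not carry over. Pictures are saved under pics/ and viewed, about 8 in all and at most 12, crops included, and the job is handed in when it is done.

Besides the shell and the picture viewer there is one more tool, called after "Emit:" by a JSON object that holds its "method" and its "body". carry_out: Moves the arm, as the interface text tells. Shift numbers are shares of 0.04 m and turn numbers shares of 4 degrees, none past 1 either way. Its arguments: {"type":"object","properties":{"commands":{"type":"array"},"grip_force":{"type":"number"}},"required":["commands"]}

```bash
mkdir -p pics; cat > h.py <<'E'
import numpy as np, cv2, pickle
from plant import telemetry, cams, r
def snap(n,f):
    s=telemetry.get_state(); c=cams.capture(n)
    pickle.dump((s,c),open(f'pics/{f}.pkl','wb')); cv2.imwrite(f'pics/{f}.png',c['frame'][:,:,::-1]); return s,c
def load(f): return pickle.load(open(f'pics/{f}.pkl','rb'))
def cfw(s,c):
    if 'camera_from_world' in c: return np.array(c['camera_from_world'])
    from scipy.spatial.transform import Rotation as R
    T=np.eye(4); T[:3,:3]=R.from_euler('xyz',s['eef_rot'],degrees=True).as_matrix(); T[:3,3]=s['tcp_pos']
    return np.linalg.inv(T@np.array(c['mount']))
def px2w(f,u,v,z):
    s,c=load(f); M=cfw(s,c); K=np.array(c['camera_matrix'])
    d=M[:3,:3].T@np.linalg.inv(K)@[u,v,1]; o=-M[:3,:3].T@M[:3,3]
    return np.round(o+d*(z-o[2])/d[2],4)
def w2px(f,p):
    s,c=load(f); M=cfw(s,c); q=np.array(c['camera_matrix'])@(M[:3,:3]@np.array(p)+M[:3,3]); return np.round(q[:2]/q[2],1)
E
python3 - <<'E'
from h import *
for n in ['scene','top']:
    s,c=snap(n,n+'0'); print(n,c['frame'].shape,cfw(s,c).round(3).tolist(),c['camera_matrix'])
print(s)
a=cv2.imread('pics/scene0.png');b=cv2.imread('pics/top0.png')
E
```

```text
scene (400, 640, 3) [[-0.275, 0.961, 0.018, 0.141], [0.637, 0.197, -0.745, -0.246], [-0.72, -0.193, -0.667, 1.264], [0.0, 0.0, 0.0, 1.0]] [[365.3561579    0.         322.98779025]
 [  0.         365.3561579  200.74916527]
 [  0.           0.           1.        ]]
top (400, 640, 3) [[0.029, -0.999, -0.018, -0.029], [-0.994, -0.027, -0.102, 0.478], [0.101, 0.021, -0.995, 1.196], [0.0, 0.0, 0.0, 1.0]] [[452.52470976   0.         315.88123874]
 [  0.         452.52470976 195.19926819]
 [  0.           0.           1.        ]]
{'time_s': 0.05, 'joints': array([-6.01548678e+01,  2.05878126e+01,  6.33286320e-01, -1.90140703e-02,
       -7.01369026e+01, -1.65067652e+01]), 'qd': array([-0.02426985, -0.02893015,  0.06019473,  0.07166907, -0.09662739,
        0.03379425]), 'joint_torque': array([-1.05111445e-03, -5.84674108e+01,  2.94056350e+01,  7.02604786e+00,
        1.02898068e-02, -4.50723201e-05]), 'tcp_pos': array([ 0.15558181, -0.65634806,  0.24766334]), 'eef_rot': array([ 1.79907260e+02, -8.84186581e-03, -1.66668101e+02]), 'contact_force': array([ 0.63440984,  0.36657724, -0.03270801]), 'moment': array([-0.01016971, -0.00535317,  0.02316682]), 'gripper_width': 0.08793454290194898}
```

View pics/scene0.png

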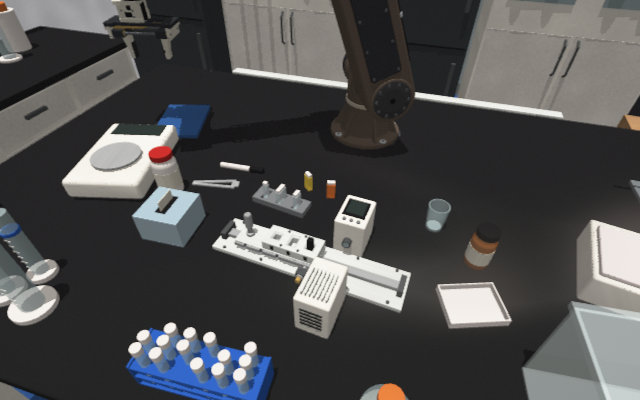

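View pics/top0.png

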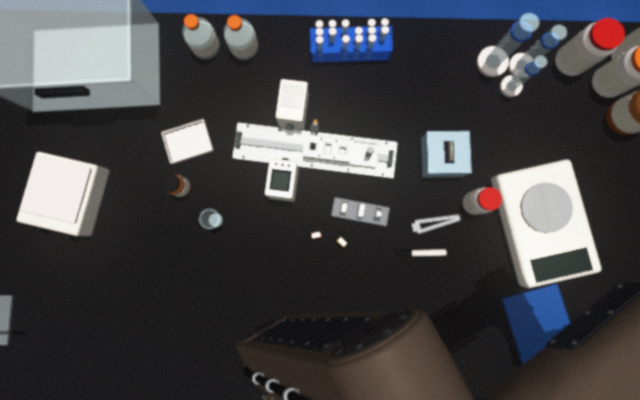

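The scene view shows the rack near (282,200) with three cells, the rail with its carriage (handle at (248,222)), the white modules at (355,225) and (322,295), and yellow and orange decoys at (309,181) and (331,188). In the top view the rack is at (361,211), the handle at about (370,153) and the decoys at (316,235) and (342,242). I'll take an enlarged crop next.

```bash
python3 - <<'E'
from h import *
b=cv2.imread('pics/top0.png')[110:250,225:405]; b=cv2.resize(b,None,fx=4.2,fy=4.2,interpolation=cv2.INTER_CUBIC)
cv2.imwrite('pics/topc.png',b)
for n,(u,v,z) in dict(rack=(361,211,.017),handle=(370,153,.097),railR=(396,158,.02),railL=(235,143,.02)).items(): print(n,px2w('top0',u,v,z))
E
```

```text
rack [ 0.4396 -0.138   0.017 ]
handle [ 0.5831 -0.1518  0.097 ]
railR [ 0.5865 -0.23    0.02  ]
railL [0.617  0.2113 0.02  ]
```

View pics/topc.png

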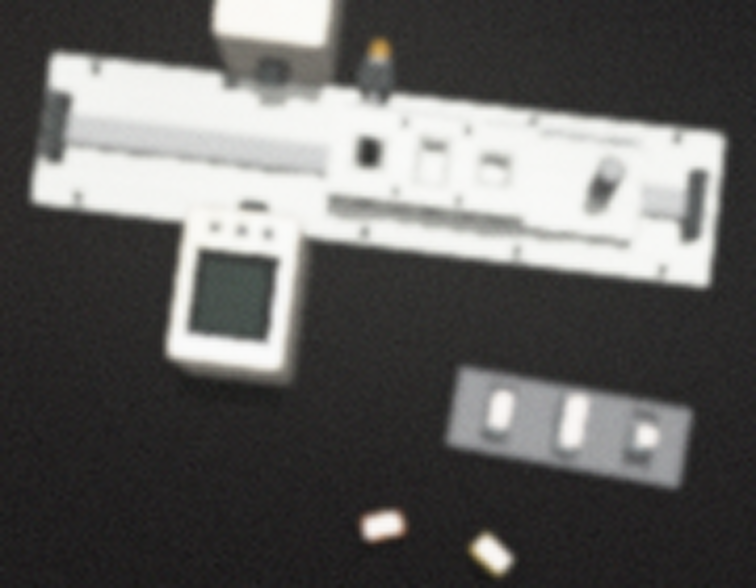

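Candidates for the cells in the top crop are the left well (500,410), medium and oblong; the middle well (574,420), longest; and the right well (645,437), short. The loose pieces at (383,525) and (491,553) are the orange and yellow decoys. I'll move the wrist camera above the rack to check this choice.

Emit:
{"method": "carry_out", "body": {"commands": [0.54,0.82,0.1,1,-1,0.54,0.82,0.1,1,-1,0.54,0.82,0.1,1,-1,0.54,0.82,0.1,1,-1,0.54,0.82,0.1,1,-1,0.54,0.82,0.1,1,-1,0.54,0.82,0.1,1,-1,0.54,0.82,0.1,1,-1], "grip_force": 20}}

```text
time_s: 0.9
tcp_pos: [0.3289, -0.3928, 0.2805]
eef_rot: [180.0, 0.0, -134.5]
contact_force: [0.8, 0.1, -0.1]
gripper_width: 0.088
```

Emit:
{"method": "carry_out", "body": {"commands": [0.54,0.82,0.1,1,-1,0.54,0.82,0.1,1,-1,0.54,0.82,0.1,1,-1,0.54,0.82,0.1,1,-1,0.54,0.82,0.1,1,-1,0.5,0.75,0.1,1,-1,0,0,0,1,-1,0,0,0,1,-1]}}

```text
time_s: 1.7
tcp_pos: [0.457, -0.1991, 0.3043]
eef_rot: [180.0, 0.0, -102.4]
contact_force: [-0.4, 0.8, 0.0]
gripper_width: 0.0874
```

```bash
python3 - <<'E'
from h import *
s,c=snap('wrist','w0'); print(s['tcp_pos'],s['eef_rot'],s['joints'].round(1),s['time_s']); print(c['mount'],c['camera_matrix'])
a=cv2.imread('pics/w0.png'); cv2.imwrite('pics/w0b.png',cv2.resize(a,(800,500)))
E
```

```text
[ 0.45695497 -0.19913858  0.30428095] [ 1.79966462e+02  5.50003716e-03 -1.02360820e+02] [ -0.9   1.7 -15.8  -0.  -72.5 -11.4] 1.7
[[-4.49138514e-04 -9.64444950e-01 -2.64283441e-01  7.18644515e-02]
 [ 9.99999501e-01 -1.97461293e-04 -9.78864747e-04 -3.89794228e-04]
 [ 8.91875412e-04 -2.64283749e-01  9.64444558e-01 -1.35433912e-01]
 [ 0.00000000e+00  0.00000000e+00  0.00000000e+00  1.00000000e+00]] [[306.3929683    0.         324.1684455 ]
 [  0.         306.3929683  198.71504809]
 [  0.           0.           1.        ]]
```

View pics/w0b.png

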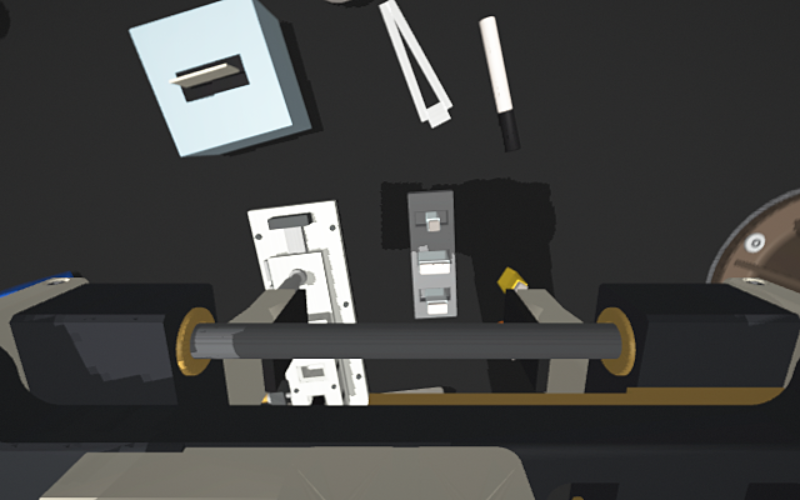

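The wrist view shows the rack at (432,255) with the short cell in the upper well (433,222), the longest in the middle (434,262) and the medium oblong in the lower (437,300). The carriage is partly hidden by the fingers and the yellow decoy is at (512,280). I'll shift so that both rack and carriage are clear.

Emit:
{"method": "carry_out", "body": {"commands": [0.25,0.75,0,1,-1,0.25,0.75,0,0,-1,0.25,0.75,0,0,-1,0.25,0.5,0,0,-1,0,0,0,0,-1]}}

```text
time_s: 2.25
tcp_pos: [0.4972, -0.0886, 0.3042]
eef_rot: [180.0, 0.0, -98.6]
contact_force: [-0.7, -0.6, -0.8]
gripper_width: 0.0877
```

```bash
python3 - <<'E'
from h import *
s,c=snap('wrist','w1'); print(s['tcp_pos'],s['eef_rot'],s['joints'].round(1),s['time_s'])
a=cv2.imread('pics/w1.png')[60:260,190:440]; cv2.imwrite('pics/w1b.png',cv2.resize(a,(750,600),interpolation=cv2.INTER_CUBIC))
E
```

```text
[ 0.49719502 -0.08860699  0.30416215] [ 1.79973092e+02  7.89972711e-03 -9.86347718e+01] [ 12.2   2.4 -15.1  -0.  -72.5 -20.8] 2.25
```

View pics/w1b.png

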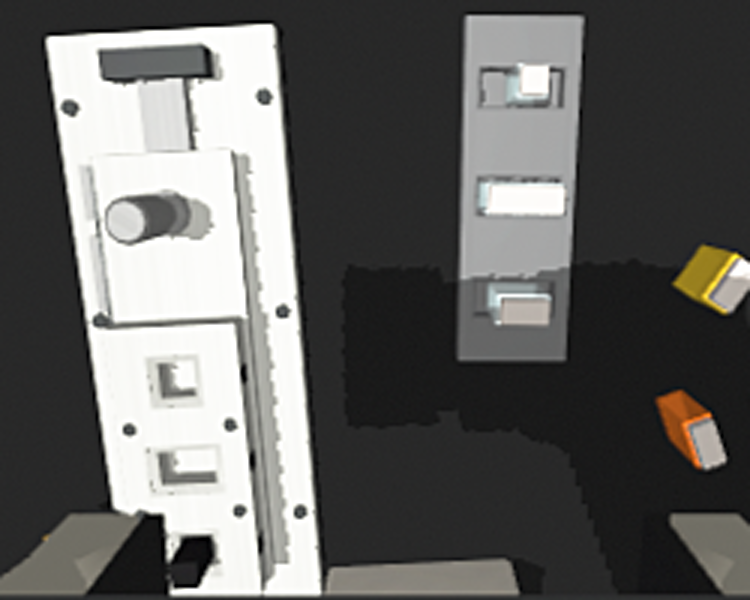

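The crop clearly shows short cell stopper (534,80), longest (525,199), medium (525,311). Handle top is at (125,221), the square pocket mouth at (176,380) and the oblong at (185,469). The yellow and orange decoys lie outside the rack.

```bash
python3 - <<'E'
from h import *
P=lambda u,v,z: px2w('w1',190+u/3,60+v/3,z)
d=dict(short=(534.5,80.5,.058),longest=(525,198.5,.058),med=(525,311,.058),handle=(125,221,.097),sq=(176.5,380,.056),ob=(184.5,469,.056))
q={k:P(*v) for k,v in d.items()}
for k,v in q.items(): print(k,v)
ang=lambda a,b: np.degrees(np.arctan2(-(b-a)[0],(b-a)[1]))
L=lambda a,b: (np.linalg.norm(b-a)*1e3).round(1)
for a,b in [('handle','sq'),('handle','ob'),('sq','ob')]: print(a,b,L(q[a][:2],q[b][:2]),ang(q[a],q[b]).round(2))
c=[P(*x,.017) for x in [(466,15),(584,15),(567,360),(457,360)]]
print('rack',np.mean(c,0),ang(c[0],c[3]),ang(c[1],c[2]),L(c[0],c[3]),L(c[0],c[1]))
m=[P(*x,.058) for x in [(500,296),(551,296),(549,327),(497,327)]]
e=m[0]-m[1]; print('med size',L(m[0],m[1]),L(m[1],m[2]),np.degrees(np.arctan2(e[1],e[0])))
print('rail ang',ang(P(60,105,.01),P(90,320,.01)), [P(*x,.012) for x in [(69,107),(264,97),(283,311),(301,512)]])
# top camera cross-check
for k in q: print(k,w2px('top0',q[k]), (w2px('top0',q[k])-[225,110])*4.2)
E
```

```text
short [ 0.4311 -0.1832  0.058 ]
longest [ 0.44   -0.1391  0.058 ]
med [ 0.4453 -0.0937  0.058 ]
handle [ 0.5902 -0.1553  0.097 ]
sq [ 0.596  -0.0863  0.056 ]
ob [ 0.6012 -0.0464  0.056 ]
handle sq 69.2 -4.8
handle ob 109.5 -5.77
sq ob 40.2 -7.43
rack [ 0.437875 -0.1385    0.017   ] -9.21714755778104 -8.714181062515141 149.8 50.2
med size 21.2 13.1 -8.664135433108083
rail ang -5.906141113770512 [array([ 0.6289, -0.206 ,  0.012 ]), array([ 0.543 , -0.1972,  0.012 ]), array([ 0.5522, -0.1027,  0.012 ]), array([ 0.5619, -0.0027,  0.012 ])]
short [379.6 213.7] [649.32 435.54]
longest [362.7 209.8] [578.34 419.16]
med [345.3 207.3] [505.26 408.66]
handle [371.4 150.3] [614.88 169.26]
sq [343.8 150.6] [498.96 170.52]
ob [328.8 148.3] [435.96 160.86]
```

Emit:
{"method": "carry_out", "body": {"commands": [-0.275,-0.394,-0.85,0,0.1,-0.275,-0.394,-0.85,0,0.1,-0.275,-0.394,-0.85,0,0.1,-0.275,-0.394,-0.85,0,0.1,-0.275,-0.394,-0.85,0,0.1,-0.275,-0.394,-0.85,0,0.1,0,0,0,0,0.1]}}

```text
time_s: 3.0
tcp_pos: [0.4254, -0.1865, 0.0965]
eef_rot: [179.5, -0.0, -98.9]
contact_force: [-1.1, -0.1, 1.2]
gripper_width: 0.041
```

```bash
python3 - <<'E'
from h import *
s,c=snap('wrist','w2'); print(s['tcp_pos'],s['eef_rot'],s['gripper_width'],s['time_s'])
for p in [(.4311,-.1832,.058),(.5960,-.0863,.056),(.5902,-.1553,.097)]: print(w2px('w2',p))
print('yellow',px2w('top0',341.9,241.7,.055),'orange',px2w('top0',316,235,.055))
a=cv2.imread('pics/w2.png'); cv2.imwrite('pics/w2b.png',a)
E
```

```text
[ 0.42537851 -0.18646962  0.09650207] [ 1.79512250e+02 -2.18218216e-02 -9.89282604e+01] 0.040982626925470236 3.0
[316.1 243.4]
[112.1 399. ]
[ 28.  365.1]
yellow [ 0.3557 -0.0869  0.055 ] orange [ 0.3711 -0.0191  0.055 ]
```

View pics/w2b.png

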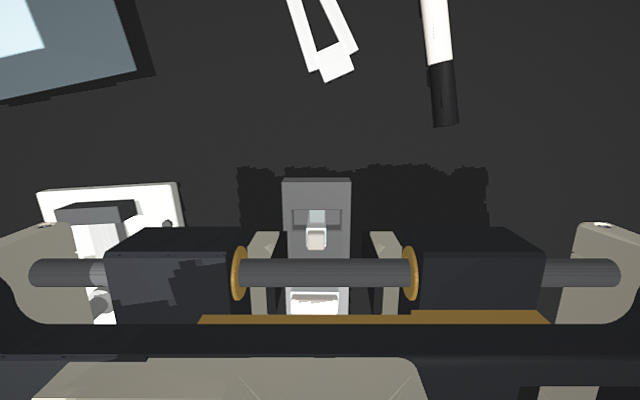

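The stopper is at (316,240) against a predicted (316,243), between the open fingers, so the measurement holds. I'll let it settle and then descend.

Emit:
{"method": "carry_out", "body": {"commands": [0,0,0,0,0.1,0,0,0,0,0.1]}}

```text
time_s: 3.25
tcp_pos: [0.4317, -0.185, 0.1018]
eef_rot: [-179.9, 0.0, -98.7]
contact_force: [-0.9, 0.1, -0.2]
gripper_width: 0.0394
```

Emit:
{"method": "carry_out", "body": {"commands": [0,0.02,-0.4,0,0.1,0,0.02,-0.4,0,0.1,0,0,-0.4,0,0.1,0,0,0,0,0.1,0,0,0,0,0.1]}}

```text
time_s: 3.75
tcp_pos: [0.4313, -0.1831, 0.0535]
eef_rot: [-179.9, -0.0, -98.6]
contact_force: [0.5, 0.6, -0.9]
gripper_width: 0.0396
```

Emit:
{"method": "carry_out", "body": {"commands": [0,0,-0.03,0,1,0,0,0,0,1,0,0,0,0,1,0,0,0,0,1,0,0,0.5,0,1,0,0,0.8,0,1,0,0,0.8,0,1,0,0,0.6,0,1], "grip_force": 20}}

```text
time_s: 4.55
tcp_pos: [0.4308, -0.1834, 0.1614]
eef_rot: [-179.9, 0.0, -98.7]
contact_force: [0.5, -0.1, -0.5]
gripper_width: 0.0123
```

Emit:
{"method": "carry_out", "body": {"commands": [0.69,0.405,0,0.2,1,0.69,0.405,0,0.2,1,0.69,0.405,0,0.2,1,0.69,0.405,0,0.2,1,0.69,0.405,0,0,1,0.69,0.405,0,0,1,0,0,0,0,1,0,0,0,0,1]}}

```text
time_s: 5.35
tcp_pos: [0.5959, -0.0858, 0.1587]
eef_rot: [179.9, -0.0, -95.4]
contact_force: [-0.4, 0.0, -0.4]
gripper_width: 0.0122
```

```bash
python3 - <<'E'
from h import *
s,c=snap('wrist','w3'); print(s['tcp_pos'],s['eef_rot'],s['gripper_width'],s['time_s'])
for p in [(.5960,-.0863,.056),(.5902,-.1553,.097)]: print(w2px('w3',p))
snap('scene','s3')
a=cv2.imread('pics/w3.png')[100:350,200:450]; b=cv2.imread('pics/s3.png')[170:320,190:410]
cv2.imwrite('pics/w3b.png',np.hstack([cv2.resize(a,(350,350)),cv2.resize(b,(440,300))if 0 else cv2.resize(b,(450,350))]))
E
```

```text
[ 0.59594065 -0.0858277   0.15871829] [ 1.79925100e+02 -1.06385625e-02 -9.54323959e+01] 0.012237122361102252 5.35
[324.5 206.1]
[323.4 118.5]
```

View pics/w3b.png

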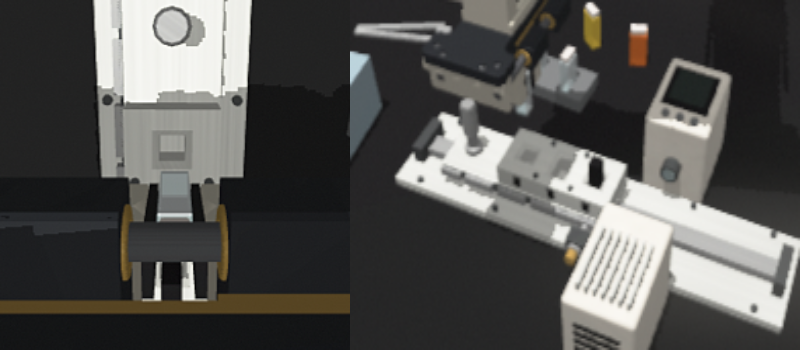

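The pocket mouth is at native pixel (323,206) against a predicted (324.5,206), and the handle is at (323,119). The cell hangs above the pocket, so I'll descend.

Emit:
{"method": "carry_out", "body": {"commands": [0.02,-0.01,-0.45,0,1,0,0,-0.45,0,1,0,0,-0.35,0,1,0,0,-0.2,0,1,0,0,-0.15,0,1,0,0,-0.1,0,1,0,0,0,0,1]}}

```text
time_s: 6.15
tcp_pos: [0.5968, -0.0865, 0.0911]
eef_rot: [180.0, -0.0, -95.5]
contact_force: [0.5, 0.6, -0.4]
gripper_width: 0.0126
```

Emit:
{"method": "carry_out", "body": {"commands": [0,0,-0.1,0,1,0,0,-0.1,0,1,0,0,-0.05,0,1,0,0,0,0,1]}}

```text
time_s: 6.55
tcp_pos: [0.5967, -0.0865, 0.081]
eef_rot: [180.0, -0.0, -95.5]
contact_force: [-0.2, -0.4, -0.3]
gripper_width: 0.0123
```

Emit:
{"method": "carry_out", "body": {"commands": [0,0,-0.02,0,1,0,0,0,0,1]}}

```text
time_s: 6.75
tcp_pos: [0.597, -0.0865, 0.0807]
eef_rot: [-180.0, -0.0, -95.5]
contact_force: [-0.9, 1.5, 0.9]
gripper_width: 0.0119
```

Essentially at the floor. I'll release to a partial opening and rise.

Emit:
{"method": "carry_out", "body": {"commands": [0,0,0,0,0.4,0,0,0,0,0.1,0,0,0,0,0.1,0,0,0.5,0,0.1,0,0,0.9,0,0.1,0,0,0.9,0,0.1]}}

```text
time_s: 7.35
tcp_pos: [0.5964, -0.0867, 0.1731]
eef_rot: [179.9, -0.0, -95.5]
contact_force: [1.3, -0.2, -0.7]
gripper_width: 0.0391
```

```bash
python3 - <<'E'
from h import *
s,c=snap('wrist','w4'); print(s['tcp_pos'],s['eef_rot'],s['gripper_width'],s['time_s'])
for p in [(.5965,-.0865,.087),(.5965,-.0865,.097)]: print(w2px('w4',p))
a=cv2.imread('pics/w4.png')[100:350,200:450]; cv2.imwrite('pics/w4b.png',cv2.resize(a,(500,500),interpolation=cv2.INTER_CUBIC))
E
```

```text
[ 0.59642492 -0.08665069  0.17309326] [ 1.79905456e+02 -2.97655159e-02 -9.54587699e+01] 0.03912470738313244 7.35
[324.6 213.2]
[324.6 217.5]
```

View pics/w4b.png

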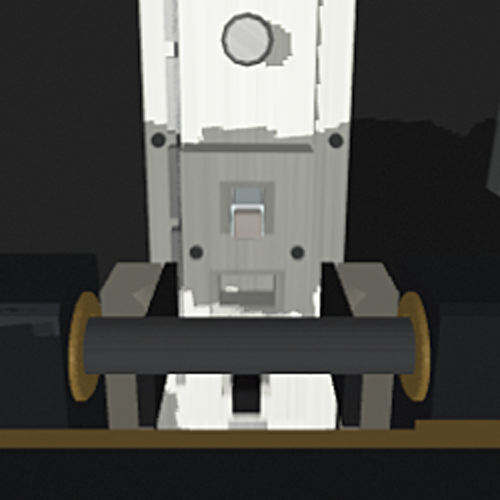

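The short cell's stopper is at native (323.5,212), within about a pixel of where a fully seated cell should show (324.6,213). Next is the medium cell.

Emit:
{"method": "carry_out", "body": {"commands": [-0.755,-0.035,0,-0.2,0.1,-0.755,-0.035,0,-0.2,0.1,-0.755,-0.035,-0.6,-0.2,0.1,-0.755,-0.035,-0.6,-0.2,0.1,-0.755,-0.035,-0.6,0,0.1,0,0,0,0,0.1,0,0,0,0,0.1,0,0,0,0,0.1]}}

```text
time_s: 8.2
tcp_pos: [0.4472, -0.0934, 0.1012]
eef_rot: [-179.9, 0.0, -98.6]
contact_force: [0.2, -0.0, 0.8]
gripper_width: 0.0397
```

Emit:
{"method": "carry_out", "body": {"commands": [-0.03,0,-0.4,0,0.1,0,0,-0.4,0,0.1,0,0,-0.42,0,0.1,0,0,0,0,0.1,0,0,0,0,0.1]}}

```text
time_s: 8.7
tcp_pos: [0.4455, -0.0935, 0.0521]
eef_rot: [-180.0, -0.0, -98.6]
contact_force: [0.3, 0.1, 0.2]
gripper_width: 0.0395
```

Emit:
{"method": "carry_out", "body": {"commands": [0,0,0,0,1,0,0,0,0,1,0,0,0,0,1,0,0,0,0,1,0,0,0.5,0,1,0,0,0.8,0,1,0,0,0.8,0,1,0,0,0.6,0,1]}}

```text
time_s: 9.5
tcp_pos: [0.445, -0.0935, 0.1618]
eef_rot: [-179.9, 0.0, -98.7]
contact_force: [0.1, 1.1, 0.0]
gripper_width: 0.0223
```

Emit:
{"method": "carry_out", "body": {"commands": [0.648,0.196,0,0.2,1,0.648,0.196,0,0.2,1,0.648,0.196,0,0.2,1,0.648,0.196,0,0.2,1,0.648,0.196,0,0,1,0.648,0.196,0,0,1,0,0,0,0,1,0,0,0,0,1]}}

```text
time_s: 10.3
tcp_pos: [0.5998, -0.0464, 0.1591]
eef_rot: [179.9, -0.0, -95.5]
contact_force: [-0.1, -0.1, -0.8]
gripper_width: 0.0222
```

```bash
python3 - <<'E'
from h import *
s,c=snap('wrist','w5'); print(s['tcp_pos'],s['eef_rot'],s['gripper_width'],s['time_s'])
for p in [(.6005,-.0465,.056),(.5967,-.0865,.087)]: print((w2px('w5',p)-[200,100])*2)
a=cv2.imread('pics/w5.png')[100:350,200:450]; cv2.imwrite('pics/w5b.png',cv2.resize(a,(500,500),interpolation=cv2.INTER_CUBIC))
E
```

```text
[ 0.59984908 -0.0463872   0.15905398] [ 1.79915758e+02 -1.31484541e-02 -9.54609377e+01] 0.022156608266316342 10.3
[247.6 213. ]
[247.4 126.2]
```

View pics/w5b.png

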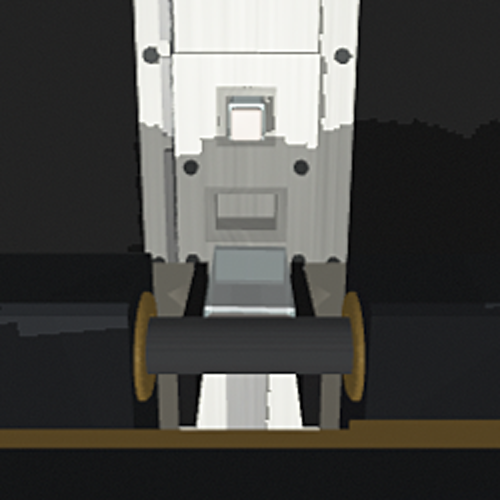

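The oblong pocket mouth is centred at (246,215) against a predicted (248,213). The short cell is still seated at (246,118). I'll descend.

Emit:
{"method": "carry_out", "body": {"commands": [0.02,0,-0.45,0,1,0,0,-0.45,0,1,0,0,-0.35,0,1,0,0,-0.2,0,1,0,0,-0.15,0,1,0,0,-0.1,0,1,0,0,0,0,1]}}

```text
time_s: 11.05
tcp_pos: [0.6009, -0.0465, 0.0916]
eef_rot: [180.0, -0.0, -95.5]
contact_force: [0.4, -0.3, -0.7]
gripper_width: 0.0226
```

Emit:
{"method": "carry_out", "body": {"commands": [0,0,-0.1,0,1,0,0,-0.1,0,1,0,0,-0.06,0,1,0,0,0,0,1,0,0,-0.01,0,1,0,0,0,0,1]}}

```text
time_s: 11.65
tcp_pos: [0.6012, -0.0465, 0.0814]
eef_rot: [-180.0, -0.0, -95.5]
contact_force: [-0.8, 0.3, 4.6]
gripper_width: 0.0219
```

Emit:
{"method": "carry_out", "body": {"commands": [0,0,0,0,0.4,0,0,0,0,0.1,0,0,0,0,0.1,0,0,0.5,0,0.1,0,0,0.9,0,0.1,0,0,0.9,0,0.1,0,0,0.3,1,0.1,0,0,0,1,0.1]}}

```text
time_s: 12.45
tcp_pos: [0.6024, -0.0463, 0.1878]
eef_rot: [-179.7, 0.0, -87.3]
contact_force: [-1.2, 0.7, -0.7]
gripper_width: 0.0393
```

Emit:
{"method": "carry_out", "body": {"commands": [-0.04,-0.4,0,1,0.1,-0.04,-0.4,0,1,0.1,-0.04,-0.4,0,1,0.1,-0.04,-0.4,0,1,0.1,-0.04,-0.4,0,1,0.1,-0.04,-0.4,0,1,0.1,-0.04,-0.3,0,1,0.1,0,0,0,1,0.1]}}

```text
time_s: 13.25
tcp_pos: [0.5894, -0.1558, 0.1846]
eef_rot: [180.0, 0.0, -55.4]
contact_force: [0.2, 0.2, -0.3]
gripper_width: 0.0392
```

Emit:
{"method": "carry_out", "body": {"commands": [0,0,0,1,0.1,0,0,0,1,0.1,0,0,0,1,0.1,0,0,0,1,0.1,0,0,0,1,0.1,0,0,0,1,0.1,0,0,0,1,0.1,0,0,0,1,0.1]}}

```text
time_s: 14.05
tcp_pos: [0.5897, -0.1545, 0.1847]
eef_rot: [180.0, 0.0, -23.3]
contact_force: [-0.9, 1.4, 0.5]
gripper_width: 0.0393
```

Emit:
{"method": "carry_out", "body": {"commands": [0,0,0,1,0.1,0,0,0,1,0.1,0,0,0,1,0.1,0,0,0,1,0.1,0,0,0,0.4,0.1,0,0,0,0,0.1,0,0,0,0,0.1]}}

```text
time_s: 14.75
tcp_pos: [0.5898, -0.1545, 0.1849]
eef_rot: [-180.0, 0.0, -6.0]
contact_force: [-0.9, 0.0, -0.2]
gripper_width: 0.0397
```

```bash
python3 - <<'E'
from h import *
s,c=snap('wrist','w6'); print(s['tcp_pos'],s['eef_rot'],s['joints'].round(1),s['gripper_width'],s['time_s'])
snap('scene','s6'); snap('top','t6')
for p in [(.590,-.156,.097),(.5967,-.0865,.087),(.6005,-.0465,.087)]: print('w',w2px('w6',p),'s',(w2px('s6',p)-[200,190])*3,'t',w2px('t6',p))
a=cv2.imread('pics/w6.png'); b=cv2.imread('pics/s6.png')[190:290,200:333]
cv2.imwrite('pics/w6b.png',np.hstack([cv2.resize(a,(400,300)) if 0 else cv2.resize(a[100:350,200:450],(300,300)),cv2.resize(b,(399,300),interpolation=cv2.INTER_CUBIC)]))
E
```

```text
[ 0.58976825 -0.15448688  0.18487006] [-1.79999718e+02  9.33424810e-03 -5.95144512e+00] [  3.7  17.2 -12.9  -0.  -59.9  80.4] 0.03965735527203396 14.75
w [325.1 211.3] s [137.7  69.6] t [371.7 150.4]
w [237.3 208.2] s [223.8 105.3] t [344.4 147.9]
w [186.9 208.7] s [274.2 120.6] t [328.9 146.1]
```

View pics/w6b.png

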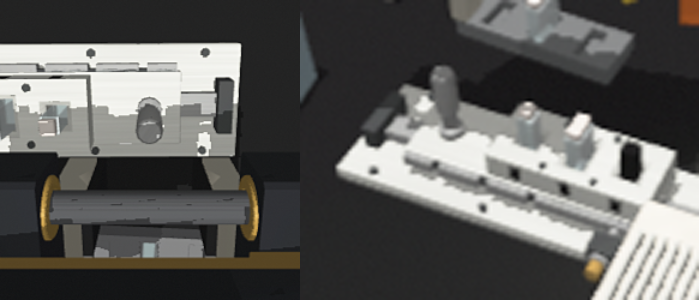

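The handle top is at native (325,212), matching the prediction of (325,211). The scene crop shows both cells seated upright at equal height, at (528,106) and (580,119). I'll descend to the handle and grip it.

Emit:
{"method": "carry_out", "body": {"commands": [0,-0.03,-0.6,0,0.1,0,0,-0.6,0,0.1,0,0,-0.6,0,0.1,0,0,-0.5,0,0.1,0,0,-0.3,0,0.1,0,0,0,0,0.1,0,0,0,0,0.1]}}

```text
time_s: 15.6
tcp_pos: [0.5903, -0.1558, 0.0815]
eef_rot: [180.0, -0.0, -5.9]
contact_force: [0.8, -1.0, -0.2]
gripper_width: 0.0394
```

Emit:
{"method": "carry_out", "body": {"commands": [0,0,0,0,1,0,0,0,0,1,0,0,0,0,1,0,0,0,0,1,0,0,0,0,1], "grip_force": 40}}

```text
time_s: 16.1
tcp_pos: [0.5903, -0.1557, 0.0817]
eef_rot: [180.0, -0.1, -5.8]
contact_force: [-0.5, 0.7, 4.8]
gripper_width: 0.0175
```

Emit:
{"method": "carry_out", "body": {"commands": [0.015,0.15,0,0,1,0.024,0.249,0,0,1,0.024,0.249,0,0,1,0.024,0.249,0,0,1,0.015,0.15,0,0,1,0,0,0,0,1]}}

```text
time_s: 16.7
tcp_pos: [0.5944, -0.1133, 0.0817]
eef_rot: [180.0, -0.1, -5.8]
contact_force: [-1.0, 1.4, 6.2]
gripper_width: 0.0173
```

```bash
python3 - <<'E'
from h import *
a=px2w('top0',225+272/4.2,110+85/4.2,.049); b=px2w('top0',225+253/4.2,110+205/4.2,.049); print(a,b)
ob=np.array([.6008,-.0465]); d=np.array([.0975,.995]); print('to beam',(a[:2]-ob)@d,(b[:2]-ob)@d)
E
```

```text
[0.6493 0.0595 0.049 ] [0.5713 0.0689 0.049 ]
to beam 0.11019875 0.11194675000000001
```

Emit:
{"method": "carry_out", "body": {"commands": [0.012,0.125,0,0,1,0.012,0.125,0,0,1,0.012,0.125,0,0,1,0,0,0,0,1]}}

```text
time_s: 17.1
tcp_pos: [0.5959, -0.0985, 0.0817]
eef_rot: [-180.0, -0.1, -5.8]
contact_force: [-0.7, 1.7, 6.1]
gripper_width: 0.0167
```

Emit:
{"method": "carry_out", "body": {"commands": [0.01,0.1,0,0,1,0,0,0,0,1]}}

```text
time_s: 17.3
tcp_pos: [0.5963, -0.0946, 0.0817]
eef_rot: [180.0, -0.1, -5.8]
contact_force: [-0.8, 0.7, 5.4]
gripper_width: 0.0173
```

Emit:
{"method": "carry_out", "body": {"commands": [0.007,0.075,0,0,1,0,0,0,0,1]}}

```text
time_s: 17.5
tcp_pos: [0.5966, -0.0916, 0.0817]
eef_rot: [-180.0, -0.1, -5.8]
contact_force: [-0.3, 1.2, 6.9]
gripper_width: 0.0169
```

Emit:
{"method": "carry_out", "body": {"commands": [0.007,0.075,0,0,1,0,0,0,0,1]}}

```text
time_s: 17.7
tcp_pos: [0.5969, -0.0881, 0.0817]
eef_rot: [-180.0, -0.1, -5.9]
contact_force: [-1.4, 5.8, 6.6]
gripper_width: 0.0172
```

Emit:
{"method": "carry_out", "body": {"commands": [0.007,0.075,0,0,1,0,0,0,0,1]}}

```text
time_s: 17.9
tcp_pos: [0.5971, -0.086, 0.0817]
eef_rot: [180.0, -0.1, -5.8]
contact_force: [0.1, -2.4, 6.4]
gripper_width: 0.0171
```

Emit:
{"method": "carry_out", "body": {"commands": [0.007,0.075,0,0,1,0,0,0,0,1]}}

```text
time_s: 18.1
tcp_pos: [0.5972, -0.0847, 0.0817]
eef_rot: [179.9, -0.0, -5.8]
contact_force: [1.3, -11.6, 5.1]
gripper_width: 0.0174
```

The first click is felt: the force goes from +5.8 through 0 to −11.6 N, centred at about y = −0.0863, as predicted. The next notch should be at about y = −0.0465.

Emit:
{"method": "carry_out", "body": {"commands": [0.013,0.139,0,0,1,0.013,0.139,0,0,1,0.013,0.139,0,0,1,0.013,0.139,0,0,1,0.01,0.1,0,0,1,0,0,0,0,1]}}

```text
time_s: 18.7
tcp_pos: [0.6001, -0.0562, 0.0817]
eef_rot: [-180.0, -0.1, -5.8]
contact_force: [-0.7, 0.5, 6.2]
gripper_width: 0.0175
```

Emit:
{"method": "carry_out", "body": {"commands": [0.007,0.075,0,0,1,0,0,0,0,1]}}

```text
time_s: 18.9
tcp_pos: [0.6003, -0.0534, 0.0817]
eef_rot: [-180.0, -0.1, -5.8]
contact_force: [-0.9, 0.8, 5.4]
gripper_width: 0.0169
```

Emit:
{"method": "carry_out", "body": {"commands": [0.007,0.075,0,0,1,0,0,0,0,1]}}

```text
time_s: 19.1
tcp_pos: [0.6007, -0.0501, 0.0817]
eef_rot: [-180.0, -0.1, -5.8]
contact_force: [-0.3, 3.5, 6.0]
gripper_width: 0.0175
```

Emit:
{"method": "carry_out", "body": {"commands": [0.005,0.05,0,0,1,0,0,0,0,1]}}

```text
time_s: 19.3
tcp_pos: [0.6009, -0.0476, 0.0817]
eef_rot: [-179.9, -0.1, -5.8]
contact_force: [-1.5, 5.5, 6.3]
gripper_width: 0.0173
```

Emit:
{"method": "carry_out", "body": {"commands": [0.0025,0.025,0,0,1,0,0,0,0,1,0,0,0,0,1]}}

```text
time_s: 19.6
tcp_pos: [0.601, -0.047, 0.0817]
eef_rot: [-180.0, -0.1, -5.8]
contact_force: [-1.3, 2.3, 5.1]
gripper_width: 0.0169
```

Emit:
{"method": "carry_out", "body": {"commands": [0.0015,0.015,0,0,1,0,0,0,0,1,0,0,0,0,1]}}

```text
time_s: 19.9
tcp_pos: [0.601, -0.0467, 0.0817]
eef_rot: [-180.0, -0.1, -5.8]
contact_force: [0.9, 0.1, 6.4]
gripper_width: 0.0172
```

```bash
python3 - <<'E'
from h import *
s,c=snap('scene','s7'); print(s['tcp_pos'],s['contact_force'],s['qd'].round(2),s['gripper_width'],s['time_s'])
snap('top','t7'); s,c=snap('wrist','w7'); print(s['tcp_pos'],s['contact_force'])
b=cv2.imread('pics/s7.png')[150:340,190:430]; t=cv2.imread('pics/t7.png')[90:240,225:405]
cv2.imwrite('pics/w7b.png',np.hstack([cv2.resize(b,(480,380),interpolation=cv2.INTER_CUBIC),cv2.resize(t,(320,380),interpolation=cv2.INTER_CUBIC)]))
E
```

```text
[ 0.60099295 -0.04672077  0.08170227] [0.9350377  0.06332561 6.35372231] [ 0.01 -0.07 -0.09 -0.03  0.   -0.02] 0.01721700641796249 19.9
[ 0.60101119 -0.04669965  0.08168519] [0.0903387  0.37431656 5.87653263]
```

View pics/w7b.png

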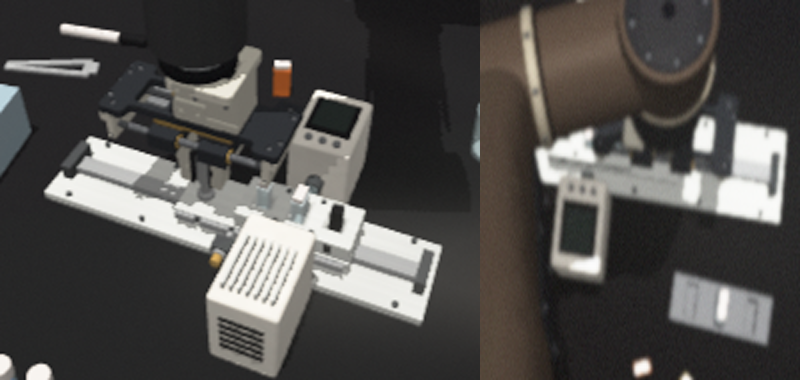

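In the scene view the handle is gripped, the oblong cell at (300,203) sits by the lens tube at (315,185), and the black block at (337,215) is past the beam. The top view shows only the longest cell left in the rack. The force along the rail is about 0 N at the expected notch position, so I'm handing in.

```bash
python3 -c "
from plant import r; print(r.close_job())"
```

```text
the job is handed in; nothing more can be done
None
```

The job is done and handed in at about 20 s of the 67 s allowed. The carriage rests in the second notch with the handle still gripped.

- **Cells:** The short cell is in the square pocket and the middle-length cell in the oblong pocket. The grip read 12.3 mm and 22.3 mm on them, which confirmed which was which. A camera check after release placed the short cell's top within about a pixel of its fully seated position, and both stood upright at equal height. The oblong cell also gave a 4.6 N push back from the pocket floor; the short cell gave no clear push, so its seating rests on height and camera.
- **Slide:** I felt the first click at y ≈ −0.086. The second came about 40 mm further on, at y ≈ −0.0467, as predicted.
- **Last checks:** The force along the rail was about 0 N and the arm was still. The final pictures showed the oblong cell level with the lens tubes and the longest cell still in the rack. The other bench items I could see had not moved, but not all of them were in those pictures.
- **Unexplained reading:** A steady vertical force of about 6 N appeared once I gripped the handle. I left it, as it did not affect the slide.

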